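# Snap off the filter cover of the topping chiller

## Task

Uncover the air filter of the topping chiller for cleaning: with the fingertips press in the snap tab in front of the grey louvred filter cover and, keeping it pressed, push the cover straight back off its seat, away from the tab, until it is clear of the two channels and lies flat on the steel deck behind them. Only press and push: do not lift or tip the cover, and leave the kitchen things around it where they stand.

Things in the scene. Friction and masses are not known exactly. Their poses are not given: they have to be found in the camera images.
- unit: Topping chiller, a fixed steel box 315 mm deep (its x) by 440 mm wide (y), with a flat top deck 200 mm above the counter. Origin on the counter below the middle of the filter seat; x points from the tab to the cover, the way the cover slides off; z up. The box spans x -110 to +205, y -320 to +120 mm. Two lidded pans with wire handles, up to 32 mm above the deck, lie at y -130 to -306 mm.
- seat (a point): Middle of the filter seat, on the deck surface, fixed; axes as the unit's. Two channels at its sides (x -50 to +45 mm, y +-65 to +-76.5 mm, 9 mm high) lie over the cover's flanges until it has slid out of them. Under the cover, the filter opening (x -34 to +42, y -52 to +52 mm) has the filter 6 mm below the deck.
- landing (a point): Middle of the flat empty deck behind the seat, 120 mm along x from seat: where the middle of the cover should about come to lie. A turned-up edge 16 mm high at the back of the deck, 81 mm beyond this point, would stop the cover after 151 mm of travel.
- cover: Loose grey plastic louvred filter cover, 100 mm long (x), 124 mm wide (140 mm over its side flanges), 28 mm high, about 0.22 kg. Origin at the middle of its underside; seated, this is at seat with the same axes. The tab's teeth behind its front wall stop it (1.5 mm of play). With the tab in, it slides with 1 to 3 N; once pushed 13 mm it no longer needs the tab.
- cover_front (a point): Middle of the outside of the cover's upright front wall, the face to push, 50 mm in front of the cover's origin and 20 mm above the deck. Above the tab this wall reaches only from 14 to 28 mm above the deck.
- tab_top (a point): Middle of the snap tab's open part, on its top face: 70 mm in front of seat, 12 mm above the deck when up. The tab is a grey ribbed plate 70 mm wide (y), open for 42 mm (x) up to the cover's front wall 20 mm behind this point, and runs 14 mm on under it. There its two teeth rise 6 mm, 24 to 34 mm to either side; a finger in the middle passes between them.
- tab (a joint): How far the snap tab is pressed straight down, in m: 0 up, 0.008 at its stop (top face then 4 mm above the deck). It is sprung, about 3 N to start and 8 N at the stop, and comes back up when let go. The cover is free while it is pressed more than 0.005.
- shaker: Small glass shaker, 42 mm across, 60 mm high, on the deck in front left of the cover, some 90 mm to the left of the tab. Origin under its middle.
- sauce_bottle: White squeeze bottle, 48 mm across, 150 mm high, on the deck behind the pans, to the right. Origin under its middle.
- mustard_bottle: Yellow squeeze bottle, 62 mm across, 200 mm high, on the counter to the left. Origin under its middle.
- spread_jar: Jar with white lid, 80 mm across, 110 mm high, on the counter to the left. Origin under its middle.
- jug: Steel mug-shaped jug, 84 mm across, 100 mm high, on the counter to the left. Origin under its middle.
- spoon: Small spoon with a black handle, 130 mm long, up to 20 mm high, lying on the deck along the unit's x, between the cover and the pans (about y -102 mm). Origin under its middle.
There are look-alikes about, which are no part of the job. What is meant by the cover is not green or yellow, and is the larger of those in its own colour.

How it is judged:
On the way, in this order (a step that is already met when the one before it is completed fails the run):
1. the snap tab is pressed in while the cover is still on its seat (value of joint tab above 0.0045 m and x of cover in the frame of seat below 0.01 m and contact force between the fingers and tab above 1 N), for 0.05 s.
2. the released cover is pushed along, off its seat (x of cover in the frame of seat above 0.06 m), for 0.1 s.
At the end, for the whole second after the job is handed in: The cover lies flat and still on the deck, 97 mm or more (up to the turned-up edge) behind its seated place, clear of the channels, less than 30 mm off to either side, and the tab is up again (x of cover in the frame of seat between 0.097 and 0.158 m and y of cover in the frame of seat between -0.03 and 0.03 m and z of cover in the frame of seat between -0.004 and 0.004 m and angle between cover's own z axis and vertical below 0.05 rad and linear speed of cover below 0.01 m/s and value of joint tab below 0.002 m); the robot touches nothing.
It fails at once if the cover is lifted or tipped (z of cover in the frame of seat above 0.015 m or angle between cover's own z axis and vertical above 0.2 rad).
It fails at once if a bystander is moved more than 25 mm (distance of any of shaker, sauce_bottle, mustard_bottle, spread_jar, jug, spoon from where it was at the start of the episode above 0.025 m).
It also fails if it takes over 35 s, if anything falls off the work surface, if the arm or the gripper's body presses on something with over 40 N, if the wrist force passes 120 N, or if a joint passes its speed limit or range.

## Robot

A 6-joint arm with a two-finger parallel gripper is mounted at the origin on the work surface. World frame = base frame: x ahead of the robot, y to its left, z up, the work surface at z = 0. Lengths are in m, angles in rad, forces in N, time in s.
With the tool pointing down it reaches from about 0.3 to 0.875 m from the base axis. Payload 6.4 kg.
Tool frame: the origin (TCP) lies midway between the tips of the shut fingers; the grasp point (between the pads) lies ctrl.grip_point_offset behind it (ctrl.grip_point_offset is the distance from the TCP to the grasp point, in m); z points along the fingers, y is the direction in which the jaws open and shut (so a half turn about z gives the same grasp; the last joint's range is limited). The gripper opens to 85 mm and grips with 20 to 120 N. Pads are 22 mm wide; open, the fingers measure 114 mm over their backs; the gripper's body (76 mm by 85 mm) begins 54 mm behind the grasp point. The pads swing forward as they close: fully open they stand 13 mm farther back than shut.
Start: joints at [-1.376, 0.181, 1.607, -0, 1.354, -0.206], TCP at [0.224, -0.529, 0.209] pointing down, gripper open.
Joint ranges: [-2.99, 2.99], [-0.89, 2.07], [0.3, 2.58], [-1.14, 4.28], [0, 2.63], [-3.12, 3.12]. Speed limits (rad/s): [2.57, 2.57, 3.01, 3.14, 3.14, 3.14].

## Interface

Orientations are given as a unit quaternion [w, x, y, z].
In Python, from bench import ctrl, viewer gives the robot as it stands.
- The arm moves only by the shell command python3 -m handwheel 'ROWS' [OPENING]. ROWS is JSON, a list of rows, each an object with "travel": the shift along the tool's x, y, z as a fraction of full scale, a list of three; "dr": the turn, a rotation vector about the tool's x, y, z as a fraction of full scale, a list of three. A call has 1 to 20 rows; each row shifts and turns the pose as measured when the row begins, along the tool's axes as they then stand; what a row does not reach is not made up. Full scale, the value 1, is 150 mm for a shift and 30 degrees for a turn. A row lasts 1/12 s, in which the tool goes at most 41.7 mm and 7.16 degrees, less where a joint would pass 70% of its speed; a pose out of reach is approached as far as the arm can. A call with a number of a shift or a turn outside -1 to 1 is refused whole. A call with a gripper value outside its range is refused whole. OPENING is the opening, from -1 (shut) to 1 (fully open), set as the call begins (- or left out, the last holds). The fingers move at their own pace and stop on an object; the grip force is fixed at half the most. Time passes only in rows, so rows that do not move let the fingers close. It gives the time, the measured TCP pose, the force and the opening at its end, in the units of the state.
- ctrl.get_obs(): the state, without advancing time (a new reading comes with each control period).
- viewer.camera(name): name is "scene" or "top" or "wrist"; returns the picture (384x512x3 uint8, red, green, blue); there is no depth.
- viewer.get_calibration(name): a dict with "camera_matrix" (3x3 intrinsics, pixels), "R" (3x3) and "t" (3): a world point X has camera coordinates R X + t. Camera axes: x right, y down, z forward; pixel columns grow to the right and rows downward; lengths in m; the calibration is good to about 2 mm. A picture is of the moment at which its call begins: read the wrist's pose just before it. get_calibration takes no time and is no camera call; for the wrist camera it gives the pose at the moment of the call.
- ctrl.hand_in(): hands the job in, once; it reports no verdict.
The state is a dict: "time_s": time; "q": joint angles; "dq": joint speeds; "joint_efforts": joint torques, N m; "eef_pos": TCP position; "eef_rot": TCP orientation; "wrist_force": force on the tool from outside, world axes, zero at the start; "torque": the same for the moment, N m; "opening": opening from 0.0 (shut) to 1.0 (fully open).
Only numpy, scipy, OpenCV 4.12 (cv2) and the standard library are available. Lean on these libraries where they do the work, as an engineer would, in place of code of your own. Each camera call takes 0.05 s, during which the arm holds its last target. There are 200 camera calls.

## Working session

There is one attempt and no reset: what is moved stays moved. The work goes in short steps, Python scripts to look and compute and a shell command to move; the robot and the scene stay as the last step left them, time stands still between calls to the robot, and variables do not carry over. Pictures are saved under pics/ and viewed, about 8 in all and at most 12, crops included, and the job is handed in when it is done.

```bash
ls; mkdir -p pics
python3 - <<'E'
from bench import ctrl, viewer
import cv2
o=ctrl.get_obs(); print(o['time_s'],o['eef_pos'],o['eef_rot'],o['opening'],ctrl.grip_point_offset)
for n in("scene","top"):
    im=viewer.camera(n); cv2.imwrite(f"pics/{n}0.png",im[:,:,::-1]); c=viewer.get_calibration(n); print(n,c)
E
```

```text
pics
0.0 [ 0.22424281 -0.52881525  0.2085811 ] [-8.84741199e-04  9.79984022e-01  1.99074193e-01  2.02420053e-06] 1.0036928879757916 0.0187
scene {'camera_matrix': array([[447.8521104 ,   0.        , 256.61189922],
       [  0.        , 447.8521104 , 191.57685825],
       [  0.        ,   0.        ,   1.        ]]), 'R': array([[-0.19445382,  0.98082842,  0.01277992],
       [ 0.82584067,  0.17072943, -0.53743711],
       [-0.5293155 , -0.09395252, -0.84320699]]), 't': array([ 0.01967781, -0.34203904,  1.89691352])}
top {'camera_matrix': array([[424.79162877,   0.        , 248.66892521],
       [  0.        , 424.79162877, 189.78773865],
       [  0.        ,   0.        ,   1.        ]]), 'R': array([[ 0.00215266, -0.99999258,  0.00319399],
       [-0.99868005, -0.00231372, -0.05131084],
       [ 0.05131785, -0.00307932, -0.99867762]]), 't': array([0.08254608, 0.49692819, 1.27459073])}
```

View pics/top0.png

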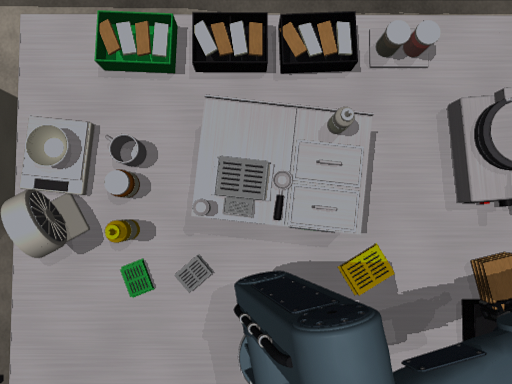

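View pics/scene0.png

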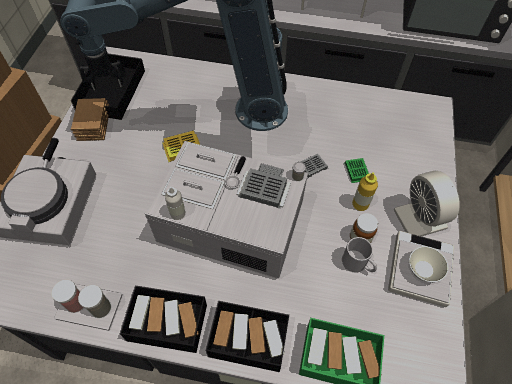

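In the top picture the candidates are the grey louvred part on the chiller deck (243,178), a small grey one on the counter (194,272), a green one (137,278) and a yellow one (367,268). The one on the deck fits: it is the larger grey one, with the tab in front at (239,206). I'll confirm this in an enlarged crop.

Run:
```python
import cv2
im=cv2.imread("pics/top0.png")[140:236,185:313]
cv2.imwrite("pics/crop1.png",cv2.resize(im,None,fx=6,fy=6,interpolation=cv2.INTER_CUBIC))
```

```text
(no output)
```

View pics/crop1.png

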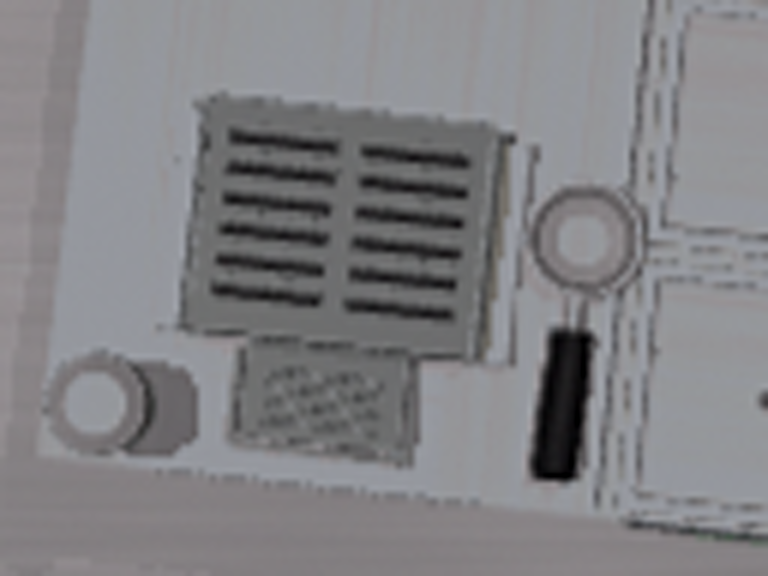

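The crop shows the louvred cover with its top corners at about (203,97), (500,125), (470,358) and (182,330). The ribbed tab is in front of it, with front corners (232,444) and (412,466). This is the larger grey one, with the tab, so it is the cover meant. The shaker is at the left and the spoon at the right.

```bash
cat > h.py <<'E'
import numpy as np
from bench import ctrl, viewer
def ray(n,uv,z,c=None):
    c=c or viewer.get_calibration(n); R,t,K=map(np.array,(c['R'],c['t'],c['camera_matrix']))
    o=-R.T@t; d=R.T@np.linalg.solve(K,np.array([*uv,1.])); return o+d*(z-o[2])/d[2]
E
python3 - <<'E'
from h import *
cr=lambda p:(185+(p[0]+.5)/6-.5,140+(p[1]+.5)/6-.5)
C=[ray('top',cr(p),.228) for p in[(203,97),(500,125),(470,358),(182,330)]]
T=[ray('top',cr(p),.212) for p in[(232,444),(412,466),(418,352),(245,338)]]
for p in C+T: print(p.round(4))
d=np.linalg.norm
print('cover',d(C[0]-C[1]),d(C[2]-C[3]),d(C[0]-C[3]),d(C[1]-C[2]),'tab w',d(T[0]-T[1]),d(T[0]-T[3]))
print('cover mid',np.mean(C,0),'tab mid',np.mean(T,0))
yaw=lambda v:np.degrees(np.arctan2(v[1],v[0]))
print('yaw',yaw(C[0]-C[3]),yaw(C[1]-C[2]),yaw(C[0]-C[1])-90,yaw(C[3]-C[2])-90,yaw(T[0]-T[1])-90,yaw(np.mean(C,0)-np.mean(T,0)))
for n,p in dict(backL=(205,97),backR=(372,115),frR=(363,234),frL=(192,217)).items(): print(n,ray('top',p,.2).round(3))
print('shaker',ray('top',cr((92,402)),.26))
E
```

```text
[0.5718 0.1611 0.228 ]
[0.5603 0.0357 0.228 ]
[0.4619 0.0484 0.228 ]
[0.4734 0.1694 0.228 ]
[0.4255 0.149  0.212 ]
[0.4164 0.0724 0.212 ]
[0.4649 0.0699 0.212 ]
[0.4707 0.1437 0.212 ]
cover 0.1259015504909632 0.12154418691423458 0.09877799735721511 0.09917416300694623 tab w 0.07713861251080334 0.04544184499416324
cover mid [0.51682933 0.10364876 0.228     ] tab mid [0.44435054 0.10877855 0.212     ]
yaw -4.789894922493215 -7.3098830570424695 -5.266975743970946 -5.425628003667001 -6.8337236464833495 -4.048437304149466
backL [0.73  0.199 0.2  ]
backR [ 0.684 -0.238  0.2  ]
frR [ 0.374 -0.211  0.2  ]
frL [0.417 0.23  0.2  ]
shaker [0.44269881 0.20334794 0.26      ]
```

Cross-check: the box edges give a yaw of about -5.7°, the measured sizes match, and the seat is at about (0.517, 0.104). So u = (0.995, -0.099) and tab_top is at about (0.447, 0.111, 0.212). First I shut the fingers, lift, and turn the tool x axis onto the unit's x.

```bash
python3 -m handwheel '[{"travel":[0,0,-0.2],"dr":[0,0,0.235]},{"travel":[0,0,-0.2],"dr":[0,0,0.235]},{"travel":[0,0,-0.2],"dr":[0,0,0.235]},{"travel":[0,0,-0.2],"dr":[0,0,0.235]},{"travel":[0,0,0],"dr":[0,0,0]},{"travel":[0,0,0],"dr":[0,0,0]}]' -1
cat > err.py <<'E'
from h import *
from scipy.spatial.transform import Rotation as R
import sys
u=np.array([np.cos(np.radians(-5.7)),np.sin(np.radians(-5.7)),0]); v=np.array([-u[1],u[0],0]); seat=np.array([.517,.104,.2])
def report(tgt):
    o=ctrl.get_obs(); q=o['eef_rot']; r=R.from_quat([*q[1:],q[0]]); p=np.array(o['eef_pos'])
    T=R.from_matrix(np.c_[u,-v,[0,0,-1]])
    print('t',o['time_s'],'F',np.round(o['wrist_force'],1),'open',round(o['opening'],2))
    l=p-seat; print('unit mm',(np.array([l@u,l@v,l[2]])*1e3).round(1))
    g=seat+tgt[0]*u+tgt[1]*v+[0,0,tgt[2]]
    print('travel',(r.inv().apply(g-p)/.15).round(3),'dr',(np.degrees((r.inv()*T).as_rotvec())/30).round(3))
report([float(a)/1e3 for a in sys.argv[1:4]])
E
python3 err.py -70 0 120
```

```text
time_s: 0.6
eef_pos: [0.2236, -0.526, 0.3278]
eef_rot: [-0.007, 0.999, -0.053, -0.002]
wrist_force: [-0.5, 0.3, -0.6]
opening: 0.142
t 0.6 F [-0.5  0.3 -0.6] open 0.14
unit mm [-229.4 -656.   127.8]
travel [ 1.032 -4.379  0.106] dr [-0.025  0.008 -0.013]
```

```bash
python3 -m handwheel '[{"travel":[0.06,-0.26,0],"dr":[-0.02,0,0]},{"travel":[0.06,-0.26,0],"dr":[0,0,0]},{"travel":[0.06,-0.26,0],"dr":[0,0,0]},{"travel":[0.06,-0.26,0],"dr":[0,0,0]},{"travel":[0.06,-0.26,0],"dr":[0,0,0]},{"travel":[0.06,-0.26,0],"dr":[0,0,0]},{"travel":[0.06,-0.26,0],"dr":[0,0,0]},{"travel":[0.06,-0.26,0],"dr":[0,0,0]},{"travel":[0.06,-0.26,0],"dr":[0,0,0]},{"travel":[0.06,-0.26,0],"dr":[0,0,0]},{"travel":[0.06,-0.26,0],"dr":[0,0,0]},{"travel":[0.06,-0.26,0],"dr":[0,0,0]},{"travel":[0.06,-0.26,0],"dr":[0,0,0]},{"travel":[0.06,-0.26,0],"dr":[0,0,0]},{"travel":[0.06,-0.26,0],"dr":[0,0,0]},{"travel":[0,0,0],"dr":[0,0,0]}]'
python3 err.py -70 0 120
```

```text
time_s: 1.93
eef_pos: [0.4125, 0.0684, 0.3111]
eef_rot: [-0.013, 0.999, -0.046, -0.011]
wrist_force: [-1.5, 0.3, 0.5]
opening: -0.001
t 1.9333 F [-1.5  0.3  0.5] open -0.0
unit mm [-100.4  -45.8  111.1]
travel [ 0.204 -0.305 -0.056] dr [-0.046  0.043  0.015]
```

```bash
python3 -m handwheel '[{"travel":[0.1,-0.15,0],"dr":[-0.045,0.045,0.015]},{"travel":[0.1,-0.15,0],"dr":[0,0,0]},{"travel":[0,0,0],"dr":[0,0,0]},{"travel":[0,0,0],"dr":[0,0,0]}]'
python3 err.py -70 0 60
python3 - <<'E'
from h import *
import cv2,pickle
c=viewer.get_calibration('wrist'); im=viewer.camera('wrist'); pickle.dump(c,open('wc.pkl','wb'))
cv2.imwrite('pics/w1.png',im[:,:,::-1]); print(c)
u=np.array([.99506,-.0993,0]);v=np.array([.0993,.99506,0]);s=np.array([.517,.104,.2])
for n,q in dict(tab=(-70,0,12),tfl=(-92,35,12),tfr=(-92,-35,12),cfl=(-50,62,28),cfr=(-50,-62,28),cbl=(50,62,28)).items():
    X=s+(q[0]*u+q[1]*v+np.array([0,0,q[2]]))/1e3; p=c['camera_matrix']@(c['R']@X+c['t']); print(n,(p[:2]/p[2]).round(1))
E
```

```text
time_s: 2.27
eef_pos: [0.4451, 0.1151, 0.3055]
eef_rot: [0.001, 0.999, -0.044, -0.003]
wrist_force: [-0.5, -0.2, -0.0]
opening: -0.003
t 2.2667 F [-0.5 -0.2 -0. ] open -0.0
unit mm [-72.7   3.9 105.5]
travel [0.02  0.026 0.303] dr [0.004 0.013 0.022]
{'camera_matrix': array([[337.82003936,   0.        , 255.98283461],
       [  0.        , 337.82003936, 190.24766608],
       [  0.        ,   0.        ,   1.        ]]), 'R': array([[-0.08763004, -0.9961502 ,  0.00239912],
       [-0.94709277,  0.08406054,  0.30975652],
       [-0.30876569,  0.02487179, -0.95081288]]), 't': array([0.15248848, 0.34140765, 0.60487075])}
tab [260.1 181.1]
tfl [216.6 206.6]
tfr [302.7 207.5]
cfl [175.8 160.1]
cfr [345.7 161.9]
cbl [166.1   6.5]
```

View pics/w1.png

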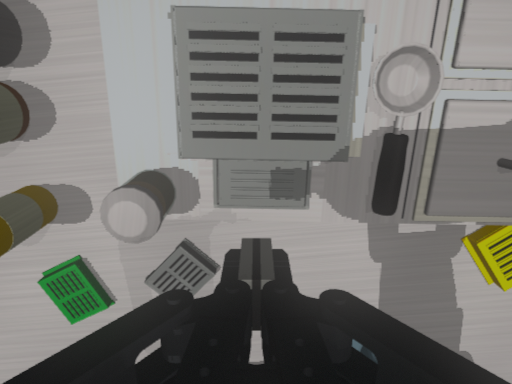

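The wrist view shows the cover's front edge at row 160, columns 179–353. The tab's front corners are at (215,209) and (309,209), close to the predicted positions, with the centre about 3 mm further right (-y). I shift the seat estimate by that and descend.

```bash
sed -i 's/seat=np.array(\[.517,.104,.2\])/seat=np.array([.5167,.101,.2])/' err.py
python3 -m handwheel '[{"travel":[0.01,0.04,0.17],"dr":[0.004,0.013,0.02]},{"travel":[0,0,0.17],"dr":[0,0,0]},{"travel":[0,0,0.14],"dr":[0,0,0]},{"travel":[0,0,0],"dr":[0,0,0]},{"travel":[0,0,0],"dr":[0,0,0]}]'
python3 err.py -71 0 18
```

```text
time_s: 2.73
eef_pos: [0.4439, 0.1041, 0.2302]
eef_rot: [0.0, 0.999, -0.051, -0.0]
wrist_force: [0.5, -0.2, -0.2]
opening: 0.001
t 2.7333 F [ 0.5 -0.2 -0.2] open 0.0
unit mm [-72.8  -4.2  30.2]
travel [ 0.012 -0.028  0.081] dr [ 0.002  0.002 -0.004]
```

```bash
python3 -m handwheel '[{"travel":[0.012,-0.028,0.06],"dr":[0,0,0]},{"travel":[0,0,0.03],"dr":[0,0,0]},{"travel":[0,0,0.03],"dr":[0,0,0]},{"travel":[0,0,0.03],"dr":[0,0,0]},{"travel":[0,0,0],"dr":[0,0,0]}]'
python3 err.py -71 0 5
```

```text
time_s: 3.15
eef_pos: [0.4482, 0.1069, 0.2096]
eef_rot: [0.0, 0.999, -0.052, 0.002]
wrist_force: [0.2, 0.5, 0.0]
opening: 0.0
t 3.15 F [0.2 0.5 0. ] open 0.0
unit mm [-68.7  -1.    9.6]
travel [-0.015 -0.006  0.031] dr [ 0.001 -0.009 -0.008]
```

```bash
python3 -m handwheel '[{"travel":[-0.01,-0.006,0.02],"dr":[0,0,0]},{"travel":[0,0,0],"dr":[0,0,0]}]'
python3 err.py -71 0 5
```

```text
time_s: 3.32
eef_pos: [0.4471, 0.1081, 0.2068]
eef_rot: [0.0, 0.999, -0.052, 0.003]
wrist_force: [-0.6, 0.8, -0.6]
opening: -0.001
t 3.3167 F [-0.6  0.8 -0.6] open -0.0
unit mm [-69.9   0.1   6.8]
travel [-0.007  0.001  0.012] dr [ 0.001 -0.01  -0.007]
```

```bash
python3 -m handwheel '[{"travel":[0,0,0.015],"dr":[0,0,0]},{"travel":[0,0,0.01],"dr":[0,0,0]}]'
python3 err.py -71 0 5
python3 - <<'E'
from h import *
import cv2
im=viewer.camera('wrist'); cv2.imwrite('pics/w2.png',im[:,:,::-1])
E
```

```text
time_s: 3.48
eef_pos: [0.4475, 0.1083, 0.2035]
eef_rot: [0.0, 0.999, -0.051, 0.003]
wrist_force: [-0.4, -0.7, -0.5]
opening: 0.004
t 3.4833 F [-0.4 -0.7 -0.5] open 0.0
unit mm [-69.5   0.3   3.5]
travel [-0.01   0.002 -0.01 ] dr [ 0.001 -0.013 -0.007]
```

View pics/w2.png

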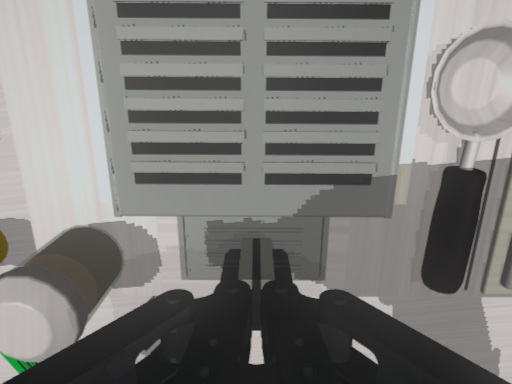

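There's still no force at 3.5 mm above the deck, so I check the deck height using the image scale.

Run:
```python
from h import *
c=viewer.get_calibration('wrist'); K,R,t=[np.array(c[k]) for k in('camera_matrix','R','t')]
def pr(X): p=K@(R@X+t); return (p[:2]/p[2]).round(1),p[2].round(4)
o=ctrl.get_obs(); print('tcp',pr(np.array(o['eef_pos'])))
u=np.array([.99506,-.0993,0]);v=np.array([.0993,.99506,0]);s=np.array([.5167,.101,.2])
for n,q in dict(tfl=(-92,35,12),tfr=(-92,-35,12),tfl_in=(-92,35,4),cfl=(-50,62,28),cfr=(-50,-62,28)).items(): print(n,pr(s+(q[0]*u+q[1]*v+np.array([0,0,q[2]]))/1e3))
print('cover width per plane:')
for dz in(0,-.005,-.01,-.015,-.02):
  a,b=ray('wrist',(115,216),.228+dz,c),ray('wrist',(393,216),.228+dz,c); e,f=ray('wrist',(181,282),.212+dz,c),ray('wrist',(327,282),.212+dz,c)
  print(dz,np.linalg.norm(a-b),((a+b)/2).round(4),np.linalg.norm(e-f),((e+f)/2).round(4))
```

```text
tcp (array([255.1, 235.7]), np.float64(0.1798))
tfl (array([189.6, 281.8]), np.float64(0.1783))
tfr (array([322.2, 281.3]), np.float64(0.1783))
tfl_in (array([192.3, 273.7]), np.float64(0.1859))
cfl (array([116.5, 219.5]), np.float64(0.1505))
cfr (array([394.8, 218.5]), np.float64(0.1505))
cover width per plane:
0 0.12351434698085252 [0.4685 0.1065 0.228 ] 0.0770798446034606 [0.425  0.1112 0.212 ]
-0.005 0.12792779505677604 [0.4665 0.1067 0.223 ] 0.07955146888039379 [0.4218 0.1115 0.207 ]
-0.01 0.13234124313269957 [0.4645 0.107  0.218 ] 0.08202309315732702 [0.4187 0.1119 0.202 ]
-0.015 0.13675469120862307 [0.4625 0.1072 0.213 ] 0.08449471743426024 [0.4155 0.1122 0.197 ]
-0.02 0.14116813928454658 [0.4606 0.1074 0.208 ] 0.08696634171119344 [0.4123 0.1126 0.192 ]
```

```bash
python3 -m handwheel '[{"travel":[-0.01,0,0.015],"dr":[0,0,0]},{"travel":[0,0,0],"dr":[0,0,0]}]'
python3 err.py -71 0 5
```

```text
time_s: 3.7
eef_pos: [0.4459, 0.1084, 0.2009]
eef_rot: [0.0, 0.999, -0.051, 0.003]
wrist_force: [-0.2, 0.2, 0.6]
opening: -0.001
t 3.7 F [-0.2  0.2  0.6] open -0.0
unit mm [-71.1   0.4   0.9]
travel [ 0.001  0.002 -0.027] dr [ 0.001 -0.013 -0.006]
```

```bash
python3 -m handwheel '[{"travel":[0,0,0.015],"dr":[0,0,0]},{"travel":[0,0,0],"dr":[0,0,0]}]'
python3 err.py -71 0 5
```

```text
time_s: 3.87
eef_pos: [0.4459, 0.1085, 0.1985]
eef_rot: [0.0, 0.999, -0.051, 0.003]
wrist_force: [-0.1, -0.3, 1.0]
opening: -0.001
t 3.8667 F [-0.1 -0.3  1. ] open -0.0
unit mm [-71.2   0.4  -1.5]
travel [ 0.001  0.003 -0.043] dr [ 0.001 -0.013 -0.006]
```

The TCP now reads below deck level with still no force. I check with the scene camera where the tips really are.

Run:
```python
from h import *
import cv2
c=viewer.get_calibration('scene'); K,R,t=[np.array(c[k]) for k in('camera_matrix','R','t')]
p=K@(R@np.array(ctrl.get_obs()['eef_pos'])+t); x,y=p[:2]/p[2]; x0,y0=int(x)-60,int(y)-50; print('tcp',x,y,'in crop',(x-x0)*3.1,(y-y0)*3.1)
a=viewer.camera('scene')[:,:,::-1][y0:y0+100,x0:x0+120]; b=viewer.camera('wrist')[:,:,::-1][180:300,180:330]
a=cv2.resize(a,(372,310),interpolation=cv2.INTER_CUBIC); b=cv2.resize(b,(388,310),interpolation=cv2.INTER_CUBIC)
cv2.imwrite('pics/c3.png',np.hstack([a,b]))
```

```text
tcp 269.2608855301564 172.872260848768 in crop 186.80874514348477 157.70400863118084
```

View pics/c3.png

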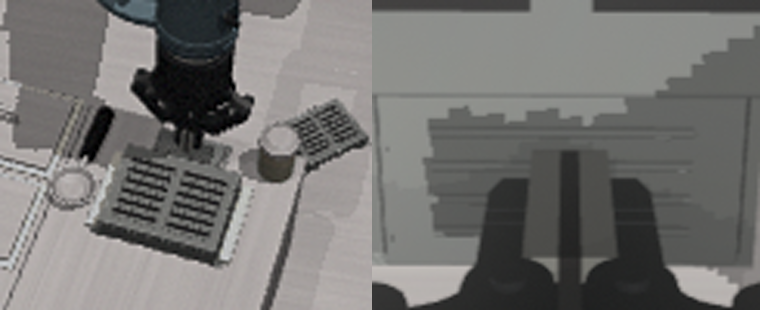

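The scene view puts the tips at about (190,143) in the crop, while the TCP projects to row 158. So the real tips sit higher than the reported TCP. I keep going down in small steps until I feel the tab.

```bash
python3 -m handwheel '[{"travel":[0,0,0.012],"dr":[0,0,0]},{"travel":[0,0,0],"dr":[0,0,0]}]'
python3 -m handwheel '[{"travel":[0,0,0.012],"dr":[0,0,0]},{"travel":[0,0,0],"dr":[0,0,0]}]'
python3 err.py -71 0 5
```

```text
time_s: 4.13
eef_pos: [0.4464, 0.1084, 0.1972]
eef_rot: [0.0, 0.999, -0.051, 0.004]
wrist_force: [-0.4, 0.1, -0.7]
opening: 0.002
time_s: 4.3
eef_pos: [0.4465, 0.1084, 0.1952]
eef_rot: [0.0, 0.999, -0.051, 0.004]
wrist_force: [0.2, 0.8, -0.5]
opening: 0.0
t 4.3 F [ 0.2  0.8 -0.5] open 0.0
unit mm [-70.6   0.4  -4.8]
travel [-0.002  0.003 -0.065] dr [ 0.001 -0.016 -0.006]
```

```bash
python3 -m handwheel '[{"travel":[0,0,0.013],"dr":[0,0,0]},{"travel":[0,0,0],"dr":[0,0,0]}]'
python3 -m handwheel '[{"travel":[0,0,0.013],"dr":[0,0,0]},{"travel":[0,0,0],"dr":[0,0,0]}]'
python3 - <<'E'
from h import *
c=viewer.get_calibration('wrist'); K,R,t=[np.array(c[k]) for k in('camera_matrix','R','t')]; o=ctrl.get_obs(); print('cam-tcp',-R.T@t-o['eef_pos'])
for b in(0,.01,.02):
  for f in(-.011,.011):
    p=K@(R@(np.array(o['eef_pos'])+[f,0,b])+t); print(b,f,(p[:2]/p[2]).round(1))
E
```

```text
time_s: 4.47
eef_pos: [0.4466, 0.1084, 0.1931]
eef_rot: [0.0, 0.999, -0.051, 0.004]
wrist_force: [0.3, -0.4, 0.5]
opening: 0.001
time_s: 4.63
eef_pos: [0.4465, 0.1084, 0.1909]
eef_rot: [0.0, 0.999, -0.051, 0.004]
wrist_force: [-0.4, -0.5, -0.1]
opening: 0.005
cam-tcp [ 0.0758388  -0.00816651  0.1646643 ]
0 -0.011 [257.3 254.2]
0 0.011 [253.  216.5]
0.01 -0.011 [257.3 263.4]
0.01 0.011 [252.8 224. ]
0.02 -0.011 [257.4 273.8]
0.02 0.011 [252.6 232.4]
```

The image geometry (tip front edge at row 238) suggests the real tips are about 20 mm or more above the reported TCP, so they're still just above the tab. I keep descending.

```bash
for i in 1; do :; done; python3 -m handwheel '[{"travel":[0,0,0.015],"dr":[0,0,0]},{"travel":[0,0,0],"dr":[0,0,0]}]'
python3 -m handwheel '[{"travel":[0,0,0.015],"dr":[0,0,0]},{"travel":[0,0,0],"dr":[0,0,0]}]'
```

```text
time_s: 4.8
eef_pos: [0.4469, 0.1084, 0.1889]
eef_rot: [0.0, 0.999, -0.051, 0.004]
wrist_force: [-1.1, -0.1, 2.6]
opening: 0.003
time_s: 4.97
eef_pos: [0.447, 0.1084, 0.1872]
eef_rot: [0.0, 0.999, -0.051, 0.005]
wrist_force: [-2.0, 0.0, 4.7]
opening: 0.003
```

```bash
python3 -m handwheel '[{"travel":[0,0,0.015],"dr":[0,0,0]},{"travel":[0,0,0],"dr":[0,0,0]}]'
python3 err.py -71 0 5
python3 - <<'E'
from h import *
import cv2
c=viewer.get_calibration('scene'); K,R,t=[np.array(c[k]) for k in('camera_matrix','R','t')]
P=lambda X:(lambda p:p[:2]/p[2])(K@(R@np.array(X)+t))
e=np.array(ctrl.get_obs()['eef_pos'])
x,y=P(e); x0,y0=int(x)-30,int(y)-35; print([((P(e+[0,0,h])-[x0,y0])*6).round() for h in(0,.01,.02,.03,.09)])
a=viewer.camera('scene')[:,:,::-1][y0:y0+60,x0:x0+60]; b=viewer.camera('wrist')[:,:,::-1][200:300,190:330]
cv2.imwrite('pics/c4.png',np.hstack([cv2.resize(a,(360,360),interpolation=cv2.INTER_CUBIC),cv2.resize(b,(440,360),interpolation=cv2.INTER_CUBIC)]))
E
```

```text
time_s: 5.13
eef_pos: [0.4472, 0.1084, 0.1857]
eef_rot: [0.0, 0.999, -0.051, 0.005]
wrist_force: [-1.9, 1.2, 6.6]
opening: -0.002
t 5.1333 F [-1.9  1.2  6.6] open -0.0
unit mm [-69.9   0.4 -14.3]
travel [-0.006  0.003 -0.129] dr [ 0.001 -0.018 -0.006]
[array([180., 212.]), array([181., 202.]), array([181., 192.]), array([182., 181.]), array([186., 115.])]
```

View pics/c4.png

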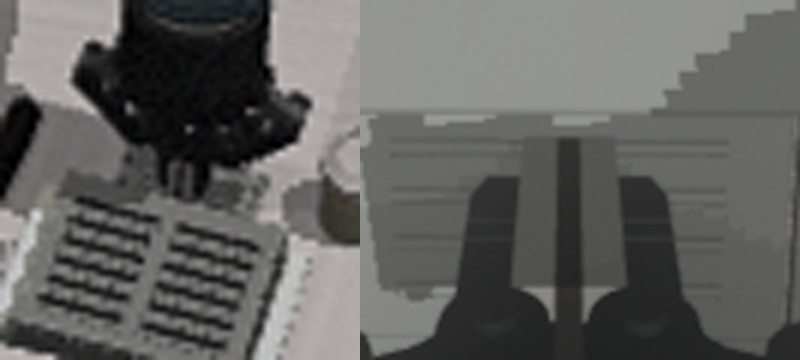

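Contact: the force rises from about TCP z 0.1895, so the real tip is about 22 mm above the reported TCP. The picture shows the tips in the middle of the ribbed tab, right in front of the cover. I press on to the stop.

```bash
python3 -m handwheel '[{"travel":[-0.01,0,0.018],"dr":[0,0,0]},{"travel":[0,0,0],"dr":[0,0,0]}]'
python3 -m handwheel '[{"travel":[0,0,0.015],"dr":[0,0,0]},{"travel":[0,0,0],"dr":[0,0,0]}]'
```

```text
time_s: 5.4
eef_pos: [0.4473, 0.1084, 0.1848]
eef_rot: [0.001, 0.999, -0.051, 0.007]
wrist_force: [-5.1, 0.2, 5.3]
opening: 0.003
time_s: 5.57
eef_pos: [0.4474, 0.1084, 0.1837]
eef_rot: [0.001, 0.999, -0.051, 0.007]
wrist_force: [-2.9, -0.6, 6.9]
opening: -0.002
```

```bash
python3 -m handwheel '[{"travel":[-0.01,0,0.025],"dr":[0,-0.02,0]},{"travel":[0,0,0.01],"dr":[0,0,0]}]'
python3 -m handwheel '[{"travel":[0,0,0.02],"dr":[0,-0.02,0]},{"travel":[0,0,0.01],"dr":[0,0,0]}]'
```

```text
time_s: 5.73
eef_pos: [0.4474, 0.1084, 0.1818]
eef_rot: [0.001, 0.999, -0.051, 0.003]
wrist_force: [-10.9, -0.3, 17.8]
opening: 0.001
time_s: 5.9
eef_pos: [0.4471, 0.1084, 0.182]
eef_rot: [0.001, 0.999, -0.051, -0.002]
wrist_force: [-6.8, -0.4, 11.2]
opening: -0.003
```

The tab is at its stop (7.5–8 mm, 11 N). Now I push forward while holding it down.

```bash
python3 -m handwheel '[{"travel":[0.03,0,0.008],"dr":[0,0,0]},{"travel":[0.03,0,0.008],"dr":[0,0,0]},{"travel":[0.03,0,0.008],"dr":[0,0,0]},{"travel":[0.03,0,0.008],"dr":[0,0,0]}]'
python3 err.py -71 0 -18
```

```text
time_s: 6.23
eef_pos: [0.4601, 0.1078, 0.182]
eef_rot: [0.001, 0.999, -0.05, -0.008]
wrist_force: [-15.3, 0.7, 19.7]
opening: -0.001
t 6.2333 F [-15.3   0.7  19.7] open -0.0
unit mm [-57.    1.1 -18. ]
travel [-0.093  0.007  0.001] dr [0.004 0.029 0.001]
```

```bash
python3 -m handwheel '[{"travel":[0.03,0,0.004],"dr":[0,0.01,0]},{"travel":[0.03,0,0.004],"dr":[0,0.01,0]},{"travel":[0.03,0,0.004],"dr":[0,0.01,0]},{"travel":[0.03,0,0.003],"dr":[0,0,0]}]'
python3 err.py -71 0 -18
python3 - <<'E'
from h import *
import cv2
cv2.imwrite('pics/w5.png',viewer.camera('wrist')[:,:,::-1])
E
```

```text
time_s: 6.57
eef_pos: [0.4727, 0.1071, 0.1822]
eef_rot: [0.001, 0.999, -0.049, -0.006]
wrist_force: [-8.2, 0.6, 10.6]
opening: 0.001
t 6.5667 F [-8.2  0.6 10.6] open 0.0
unit mm [-44.4   1.7 -17.8]
travel [-0.177  0.011  0.004] dr [0.005 0.023 0.004]
```

View pics/w5.png

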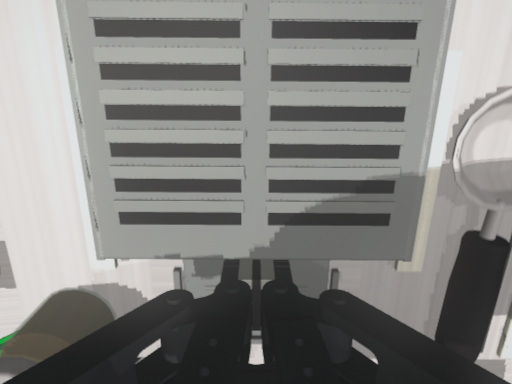

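The wrist view shows the cover's front edge at row 259, with the fingertips right behind it and the channel front ends just appearing at (115,262) and (410,268). I compute how far the cover has moved.

```bash
cat > cov.py <<'E'
from h import *
import sys
u=np.array([.99506,-.0993,0]);v=np.array([.0993,.99506,0]);s=np.array([.5167,.101,.2])
for a in sys.argv[1:]:
    p=ray('wrist',eval(a),.228)-s; print(a,'unit mm',(p@u*1e3).round(1),(p@v*1e3).round(1))
E
python3 cov.py 98,259 256,259 411,261
```

```text
98,259 unit mm -31.4 63.3
256,259 unit mm -31.4 1.4
411,261 unit mm -32.2 -59.7
```

The cover has moved 18 mm, it's free and straight. I raise the tip slightly and keep pushing.

```bash
python3 -m handwheel '[{"travel":[0.05,0.003,-0.006],"dr":[0,0.01,0]},{"travel":[0.05,0.003,-0.006],"dr":[0,0.01,0]},{"travel":[0.05,0.003,-0.006],"dr":[0,0,0]},{"travel":[0.05,0.003,-0.006],"dr":[0,0,0]},{"travel":[0.05,0,-0.006],"dr":[0,0,0]},{"travel":[0.05,0,0],"dr":[0,0,0]},{"travel":[0.05,0,0],"dr":[0,0,0]},{"travel":[0.05,0,0],"dr":[0,0,0]},{"travel":[0.05,0,0],"dr":[0,0,0]}]'
python3 err.py 60 0 -14
```

```text
time_s: 7.37
eef_pos: [0.5394, 0.0996, 0.1848]
eef_rot: [0.001, 0.999, -0.048, -0.006]
wrist_force: [-2.0, 0.0, 1.2]
opening: 0.001
t 7.3667 F [-2.   0.   1.2] open 0.0
unit mm [ 22.7   0.9 -15.2]
travel [ 0.248  0.007 -0.011] dr [0.004 0.024 0.007]
```

```bash
python3 -m handwheel '[{"travel":[0.05,0.003,-0.003],"dr":[0,0.01,0]},{"travel":[0.05,0,-0.003],"dr":[0,0.01,0]},{"travel":[0.05,0,0],"dr":[0,0,0]},{"travel":[0.05,0,0],"dr":[0,0,0]},{"travel":[0.03,0,0],"dr":[0,0,0]},{"travel":[0.015,0,0],"dr":[0,0,0]}]'
python3 err.py 60 0 -14
python3 - <<'E'
from h import *
import cv2
cv2.imwrite('pics/w6.png',viewer.camera('wrist')[:,:,::-1])
E
```

```text
time_s: 7.87
eef_pos: [0.581, 0.0948, 0.1847]
eef_rot: [0.001, 0.999, -0.048, -0.001]
wrist_force: [-2.5, 0.3, 1.2]
opening: 0.001
t 7.8667 F [-2.5  0.3  1.2] open 0.0
unit mm [ 64.6   0.2 -15.3]
travel [-0.03   0.001 -0.009] dr [0.005 0.003 0.006]
```

View pics/w6.png

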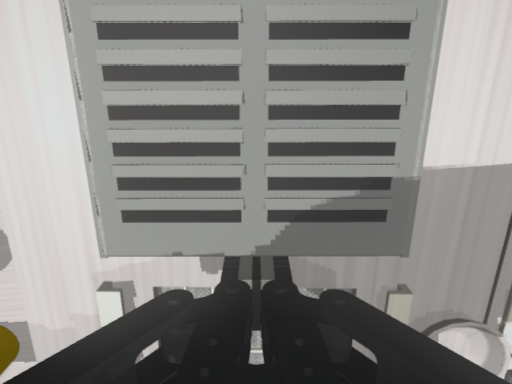

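The view shows the cover flat and straight (front edge at row 256, columns 103–410), past the channel ends at (110,285) and (398,290). I measure it, back off, and lift.

```bash
python3 cov.py 103,256 410,256; python3 -m handwheel '[{"travel":[-0.03,0,0],"dr":[0,0,0]},{"travel":[-0.03,0,0],"dr":[0,0,0]},{"travel":[0,0,-0.1],"dr":[0,0,0]},{"travel":[0,0,-0.2],"dr":[0,0,0]},{"travel":[0,0,-0.2],"dr":[0,0,0]},{"travel":[-0.1,0,-0.2],"dr":[0,0,0]},{"travel":[-0.25,0,-0.1],"dr":[0,0,0]},{"travel":[-0.25,0,0],"dr":[0,0,0]},{"travel":[-0.25,0,0],"dr":[0,0,0]},{"travel":[0,0,0],"dr":[0,0,0]},{"travel":[0,0,0],"dr":[0,0,0]}]'
python3 - <<'E'
from h import *
import cv2
cv2.imwrite('pics/w7.png',viewer.camera('wrist')[:,:,::-1])
E
```

```text
103,256 unit mm 76.5 61.0
410,256 unit mm 76.6 -61.8
time_s: 8.83
eef_pos: [0.4348, 0.1091, 0.3091]
eef_rot: [0.001, 0.999, -0.048, 0.001]
wrist_force: [-0.1, -0.2, -0.2]
opening: 0.003
```

View pics/w7.png

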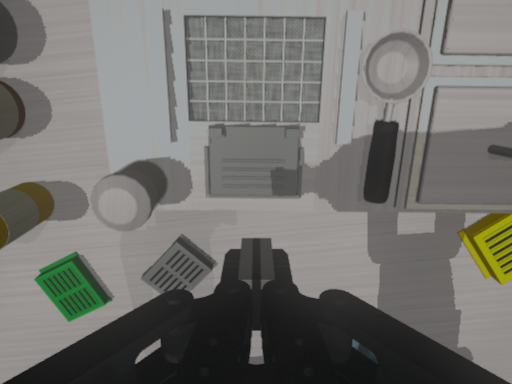

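The cover had moved 126–127 mm. The filter is bare, the tab's two teeth show at (218,130) and (292,130), and the shaker and spoon are in place. One last check of the cover from the top camera.

Run:
```python
from h import *
import cv2
im=viewer.camera('top')[:,:,::-1][85:240,90:390]
cv2.imwrite('pics/t8.png',cv2.resize(im,(780,403),interpolation=cv2.INTER_CUBIC))
```

```text
(no output)
```

View pics/t8.png

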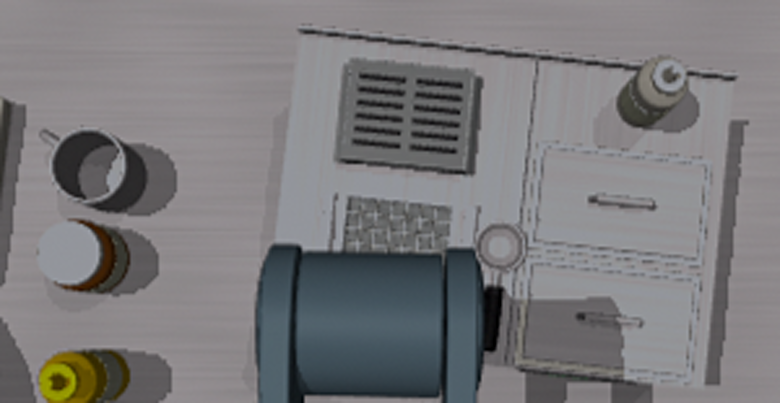

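The cover lies flat and straight behind the channels at (407,115), short of the turned-up edge, and the bottles, jar, jug and spoon haven't moved. I hand in.

```bash
python3 -c "
from bench import ctrl; print(ctrl.hand_in())"
```

```text
the job is handed in; nothing more can be done
None
```

The cover is off its seat and lies flat and straight on the deck behind the channels. I pressed the snap tab to its stop with the shut fingertips, pushed the cover back with the tab held down, then backed off, lifted clear and handed in at about 9 s. No verdict was reported.

**Last checks:**
- **Cover:** measured in the wrist camera while still in contact, it had moved about 126–127 mm and was less than 1 mm off to the side. The final top view shows it clear of the channels and short of the turned-up edge, but I did not measure it again after letting go.
- **Tab:** the last wrist view shows it with both teeth visible and nothing on it. I judged it up by eye and did not measure its height.
- **Bystanders:** the shaker (wrist view), and the spoon, bottles, jar and jug (final views), look to be where they started. I compared these by eye too.
- **Robot:** it touches nothing, and the wrist force reads about 0 N.

**What disagreed:** the fingertips met the tab only when the reported tool point was about 22 mm lower than the given heights imply. I went by the contact force and the pictures instead. At the stop the wrist also showed 7 to 15 N along the push direction, more than expected; it fell to about 2 N once the cover slid free.

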